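# Draw a sampling paddle from its stand, dip it and hold it level

## Robot

A 7-joint arm with a two-finger parallel gripper is mounted at the origin on the work surface; the furniture and walls round the work are solid. World frame = base frame: x ahead of the robot, y to its left, z up, the work surface at z = 0. Lengths are in m, angles in rad, forces in N, time in s.
With the tool pointing down it reaches from about 0.425 to 0.95 m from the base axis. Payload 4.7 kg.
Tool frame: the origin (TCP) lies between the finger pads, 19 mm behind the fingertips; this is the grasp point; z points along the fingers, y is the line along which they close (so a half turn about z gives the same grasp; the last joint's range is limited). The gripper opens to 85 mm and grips with 20 to 120 N. Pads are 22 mm wide; open, the fingers measure 114 mm over their backs; the gripper's body (76 mm by 85 mm) begins 54 mm behind the grasp point. The pads swing forward as they close: fully open they stand 13 mm farther back than shut.
Start: joints at [1.134, 0.469, -0.049, 1.532, 0.024, 1.141, -0.082], TCP at [0.268, -0.62, 0.25] pointing down, gripper open.
Joint ranges: [-2.59, 2.59], [-0.33, 1.99], [-1.39, 1.29], [0.1, 2.45], [-1.04, 4.18], [0.21, 1.99], [-2.66, 2.66]. Speed limits (rad/s): [2.57, 2.57, 3.14, 3.14, 3.14, 3.14, 3.14].

## Interface

Orientations are given as a 3x3 rotation matrix whose columns are the frame's x, y, z axes.
In Python, from rig import * gives the robot as it stands. Calls block until the motion is done:
- movep(position, orientation): joint-space move of the TCP to a pose.
- move_l(position, attitude=None, feed=0.15, until_force=None): straight line of the TCP; attitude=None keeps the orientation; feed is the mean speed in m/s. With until_force (N) it stops when the force on the tool has changed by that much, and returns True; else False.
- move_joints(angles): joint-space move.
- command_gripper(opening, newtons=None): finger opening in m; newtons is the grip in N (None keeps the last); returns when the fingers have stopped.
- sleep(seconds).
- inverse_kinematics(position, orientation): joint angles nearest the present ones, or None.
- sense(): the state.
- camera(name): name is "scene" or "side" or "wrist"; returns (picture, depth): 480x640x3 uint8, red, green, blue; 480x640 float32, m along the optical axis (not along the pixel's ray), 0 where there is no reading.
- camera_params(name): a dict with "K" (3x3 intrinsics, pixels), "position" and "rotation" of the camera in the world; the wrist camera has in their place "tool_from_camera" (4x4, takes a point from camera to tool coordinates, whose origin is the TCP and whose axes are the flange's). Camera axes: x right, y down, z forward; pixel columns grow to the right and rows downward; lengths in m; the calibration is good to about 2 mm. A picture is of the moment at which its call begins: read the wrist's pose just before it. camera_params takes no time and is no camera call.
A pose or a line that the arm cannot do raises Unreachable and nothing moves.
- finish_job(): hands the job in; it is judged then, once.
The state is a dict: "time_s": time; "joint_pos": joint angles; "qd": joint speeds; "joint_efforts": joint torques, N m; "position": TCP position; "tcp_rot": TCP orientation; "wrist_force": force on the tool from outside, world axes, zero at the start; "ft_torque": the same for the moment, N m; "finger_gap": finger opening in m; "gripper_force": force on a finger pad.
Only numpy, scipy, OpenCV 4.12 (cv2) and the standard library are available. Lean on these libraries where they do the work, as an engineer would, in place of code of your own. Each camera call takes 0.05 s, during which the arm holds its last target. There are 200 camera calls.

## Task

Take the flat sampling paddle by its handle, draw it out of the tool stand and dip the tip of its blade into the open beaker, at least 2 cm below the rim. Then lift it out, turn it so that the blade lies level with one flat face up (either face), and finish while still holding it like that in the gripper, motionless, at least 20 cm above the table and clear of the stand and the beaker. Leave the beaker, the two other tools in the stand and the small things on the table standing where they are.

Things in the scene. Friction and masses are not known exactly. Their poses are not given: they have to be found in the camera images.
- stand: Tool stand, fixed: level dark grey steel plate 60 (x) x 250 (y) mm, 8 mm thick, top 85 mm above the table, on two end cheeks, open front and back. Three slots through it, 8 (x) x 24 (y) mm, at x = 0, y = -80, 0, +80 mm, one tool in each; which is where varies. Origin on the table under its centre, z up.
- paddle: White plastic sampling paddle, loose, 24 to 42 g, upright in one stand slot, axes as the stand's; oblong flat handle, broad blade. Origin under its collar, on the plate. z up along the handle, y along the blade's width, x normal to its faces. Handle 12 (x) x 24 (y) mm, z 4 to 50; collar 14 x 34, z 0 to 4; key 6 x 22 to z = -8; blade 4 x 20, tip at z = -66. No other handle within 80 mm.
- paddle_handle (a point): Middle of the paddle's handle, 30 mm above the paddle's origin; axes as the paddle's.
- paddle_tip (a point): Lower end of the paddle's blade, 66 mm below the paddle's origin; axes as the paddle's.
- beaker: Open round white ceramic beaker, loose, 0.16 to 0.26 kg, 70 mm high, 72 mm outside diameter at the rim, tapering a little to the foot, wall 3 mm. Origin at the centre of its underside, z up.
- beaker_rim (a point): Centre of the beaker's mouth, at rim height (70 mm above the table).
- spatula: Another tool in the stand, to be left there: round barrel handle 14 mm thick, narrow steel blade. Origin under its collar; the top of its handle is 50 mm above that.
- hook: Another tool in the stand, to be left there: thin stem with a 20 mm ball on top, thin steel rod with a bent foot. Origin under its collar; its top is 50 mm above that.
- petri_dish: Bystander: closed flat round dish, 62 mm across, 14 mm high. Origin at the centre of its underside.
- timer: Bystander: small standing kitchen-type timer, 28 x 66 x 50 mm. Origin at the centre of its underside.
- vial_c: Bystander: small glass vial, 29 mm thick, 59 mm high. Origin at the centre of its underside.
- gauze_roll: Bystander: white gauze roll standing on end, 43 mm thick, 60 mm high. Origin at the centre of its underside.
Things that resemble listed ones, but are neither listed nor needed, are in the scene too. Leave any brown look-alike of the paddle alone.

How it is judged:
On the way, in this order (a step that is already met when the one before it is completed fails the run):
1. the paddle is held in the gripper, drawn clear above the stand (height (world z) of paddle_tip above 0.09 m and contact force between the fingers and paddle above 0.5 N and contact force between paddle and stand below 0.1 N), for 0.1 s.
2. the held paddle's tip is inside the beaker, at least 20 mm below the rim (z of paddle_tip in the frame of beaker between 0 and 0.05 m and horizontal distance between paddle_tip and beaker_rim below 0.034 m and contact force between the fingers and paddle above 0.5 N), for 0.1 s.
At the end, for the whole second after the job is handed in: Paddle held still by its handle (TCP within 40 mm of its middle), handle and tip over 180 mm above the table, a flat face up within 20 degrees, not touching stand or beaker; beaker upright within 30 mm of its start; the other two tools within 20 mm of theirs (height (world z) of each of paddle_tip, paddle_handle above 0.18 m and (angle between paddle's own x axis and vertical below 0.35 rad or angle between paddle's own x axis and vertical above 2.79 rad) and contact force between the fingers and paddle above 0.5 N and distance between the grasp point and paddle_handle below 0.04 m and linear speed of paddle below 0.03 m/s and contact force between paddle and stand below 0.1 N and contact force between paddle and beaker below 0.1 N and angle between beaker's own z axis and vertical below 0.1 rad and distance of beaker from where it was at the start of the episode below 0.03 m and distance of each of spatula, hook from where it was at the start of the episode below 0.02 m); the arm keeps its last pose, push and grip.
It fails at once if the beaker is tipped (over 20 degrees) or pushed more than 30 mm (angle between beaker's own z axis and vertical above 0.35 rad or distance of beaker from where it was at the start of the episode above 0.03 m).
It fails at once if another tool is moved more than 20 mm from its slot (distance of any of spatula, hook from where it was at the start of the episode above 0.02 m).
It fails at once if a small thing on the table is pushed more than 30 mm or knocked over (distance of any of petri_dish, timer, vial_c, gauze_roll from where it was at the start of the episode above 0.03 m or angle between any of timer, vial_c, gauze_roll's own z axis and vertical above 0.5 rad).
It also fails if it takes over 45 s, if anything falls off the work surface, if the arm or the gripper's body presses on something with over 40 N, if the wrist force passes 120 N, or if a joint passes its speed limit or range.

## Working session

There is one attempt and no reset: what is moved stays moved. The work goes in short steps, each a Python script; the robot and the scene stay as the last script left them, time stands still between calls to the robot, and variables do not carry over. Pictures are saved under pics/ and viewed, at most 10 in all, crops included, and the job is handed in when it is done.

```bash
ls; mkdir -p pics; python3 - <<'E'
from rig import *
import cv2,numpy as np
for n in ("scene","side"):
    p,d=camera(n); cv2.imwrite(f"pics/{n}0.png",p[...,::-1]); np.save(f"pics/{n}0.npy",d)
    q=camera_params(n); print(n,q["K"],q["position"],q["rotation"])
print(camera_params("wrist"), sense())
E
```

```text
pics
scene [[450.78476652   0.         317.83309563]
 [  0.         450.78476652 236.09438545]
 [  0.           0.           1.        ]] [0.03490516 0.45627319 0.83790424] [[-0.66006012 -0.58534269  0.47084453]
 [-0.75121039  0.51589466 -0.41174706]
 [-0.00189304 -0.62548112 -0.78023701]]
side [[441.26204713   0.         321.60928725]
 [  0.         441.26204713 240.14665067]
 [  0.           0.           1.        ]] [0.20066383 0.69120345 0.53634535] [[-0.89576014 -0.24841335  0.36865238]
 [-0.44405307  0.46130339 -0.76812502]
 [ 0.02075191 -0.851757   -0.5235259 ]]
{'K': array([[333.03602377,   0.        , 320.86766167],
       [  0.        , 333.03602377, 240.00792911],
       [  0.        ,   0.        ,   1.        ]]), 'tool_from_camera': array([[ 2.04446804e-04, -9.45266646e-01, -3.26298829e-01,
         8.35413802e-02],
       [ 9.99999976e-01,  1.68018859e-04,  1.39823289e-04,
        -1.49630324e-03],
       [-7.73459344e-05, -3.26298850e-01,  9.45266658e-01,
        -1.22153140e-01],
       [ 0.00000000e+00,  0.00000000e+00,  0.00000000e+00,
         1.00000000e+00]])} {'time_s': 0.1, 'joint_pos': array([ 1.13408985,  0.46935645, -0.04860645,  1.53354943,  0.02411774,
        1.14097288, -0.08230589]), 'qd': array([ 0.00176027, -0.0037295 ,  0.00035002, -0.00315884,  0.00292915,
        0.00095409,  0.00168145]), 'joint_efforts': array([ 5.70487991e-04, -5.11517715e+01, -4.69426811e-02, -2.38392413e+01,
        1.08462421e-02,  4.34221743e-03,  2.00669774e-05]), 'position': array([ 0.2675323 , -0.61920422,  0.24907988]), 'tcp_rot': array([[ 9.17976990e-01,  3.96632960e-01, -7.36047914e-04],
       [ 3.96633637e-01, -9.17975713e-01,  1.53221076e-03],
       [-6.79488195e-05, -1.69847558e-03, -9.99998555e-01]]), 'wrist_force': array([-0.23652232,  0.81553884, -0.07691797]), 'ft_torque': array([-0.05695957, -0.03362428, -0.03261892]), 'gripper_force': 0.0, 'finger_gap': 0.08528755182239288}
```

View pics/scene0.png

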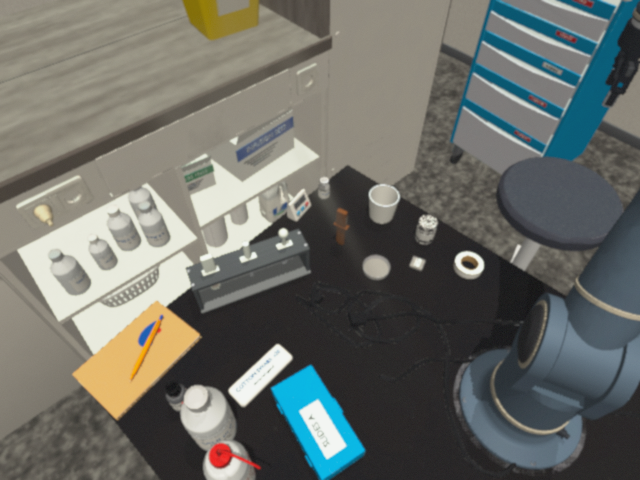

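View pics/side0.png

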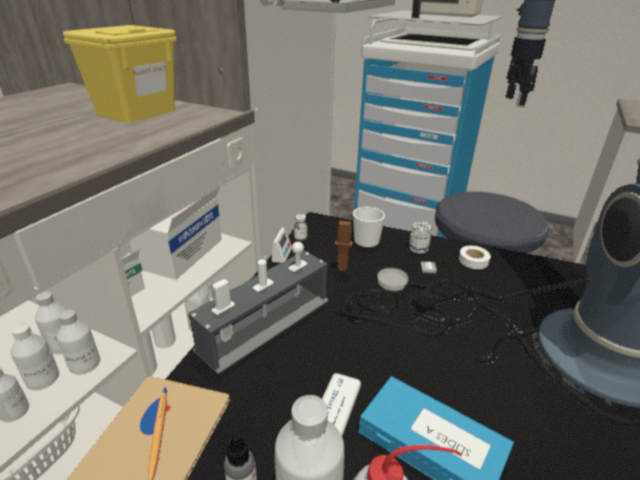

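Scene view: stand plate from (190,270) to (308,240). The three white handles are a broad flat one at (208,263), a round barrel at (247,250) and a ball at (284,237). The beaker is at (383,203) and a brown look-alike at (342,226). Side view: flat handle (222,293), barrel (262,272), ball (298,252), brown (343,245), beaker (368,227).
Candidates for the paddle are (208,263), (247,250), (284,237) and brown (342,226). I choose (208,263) because it is oblong, flat and white, and I'll check it in a crop.

```bash
python3 - <<'E'
import cv2,numpy as np
a=cv2.imread("pics/scene0.png")[220:320,175:325]; b=cv2.imread("pics/side0.png")[235:375,180:340]
a=cv2.resize(a,None,fx=4,fy=4,interpolation=3)   # 600x400
b=cv2.resize(b,None,fx=4,fy=4,interpolation=3)   # 640x560
cv2.imwrite("pics/a.png",a);cv2.imwrite("pics/b.png",b)
E
cat > h.py <<'E'
from rig import *
import numpy as np
def ray(cam,u,v,pose=None):
    q=camera_params(cam); K=q["K"]
    d=np.linalg.solve(K,[u,v,1.0])
    if cam!="wrist": return np.array(q["position"]),q["rotation"]@d
    T=q["tool_from_camera"]; R=pose["tcp_rot"]; 
    return pose["position"]+R@T[:3,3], R@T[:3,:3]@d
def meet(*rays):   # least-squares point of rays, and residuals
    A=0;b=0
    for p,d in rays:
        d=d/np.linalg.norm(d); M=np.eye(3)-np.outer(d,d); A=A+M; b=b+M@p
    x=np.linalg.solve(A,b)
    return x,[np.linalg.norm(np.cross(d/np.linalg.norm(d),x-p)) for p,d in rays]
def onz(r,z): p,d=r; return p+d*(z-p[2])/d[2]
E
python3 - <<'E'
from h import *
D={n:np.load(f"pics/{n}0.npy") for n in("scene","side")}
P={"paddle":((208,263),(222,293)),"spat":((247,250),(262,272)),"hook":((284,237),(298,252)),"brown":((342,226),(343,245)),"beaker":((383,203),(368,227)),"vial":((427,230),(420,237)),"gauze?":((324,187),(300,228)),"timer":((299,205),(282,244)),"petri":((376,267),(392,280)),"tape":((469,264),(475,257))}
for k,(s,t) in P.items():
    x,r=meet(ray("scene",*s),ray("side",*t))
    o=[]
    for n,uv in(("scene",s),("side",t)):
        p,d=ray(n,*uv); o.append((p+d*D[n][uv[1],uv[0]]).round(3))
    print(k,x.round(3),np.round(r,3),*o)
# beaker rim from depth
for n in D:
    v,u=np.mgrid[0:480,0:640]; q=camera_params(n)
    X=(np.linalg.inv(q["K"])@np.stack([u.ravel(),v.ravel(),np.ones(u.size)]))*D[n].ravel()
    W=(q["rotation"]@X).T+q["position"]; np.save(f"pics/{n}_W.npy",W.reshape(480,640,3))
E
```

```text
paddle [0.563 0.281 0.114] [0. 0.] [0.559 0.282 0.12 ] [0.56  0.284 0.118]
spat [0.541 0.204 0.112] [0. 0.] [0.536 0.206 0.118] [0.536 0.211 0.118]
hook [0.515 0.129 0.115] [0. 0.] [0.51  0.132 0.123] [0.512 0.136 0.121]
brown [ 0.492 -0.016  0.057] [0. 0.] [ 0.482 -0.006  0.074] [ 0.487 -0.004  0.065]
beaker [ 0.491 -0.156  0.031] [0.003 0.003] [ 0.504 -0.169  0.014] [ 0.476 -0.119  0.051]
vial [ 0.371 -0.176  0.026] [0. 0.] [ 0.36  -0.155  0.051] [ 0.366 -0.152  0.04 ]
gauze? [ 0.635 -0.092  0.02 ] [0.002 0.002] [ 0.623 -0.079  0.041] [ 0.625 -0.078  0.029]
timer [ 0.628 -0.002  0.027] [0. 0.] [ 0.627 -0.001  0.028] [0.624 0.005 0.031]
petri [ 0.384 -0.024  0.001] [0.001 0.001] [ 0.381 -0.017  0.014] [ 0.379 -0.008  0.013]
tape [ 0.249 -0.183  0.007] [0.002 0.002] [ 0.253 -0.191 -0.002] [ 0.248 -0.197 -0.002]
```

View pics/a.png

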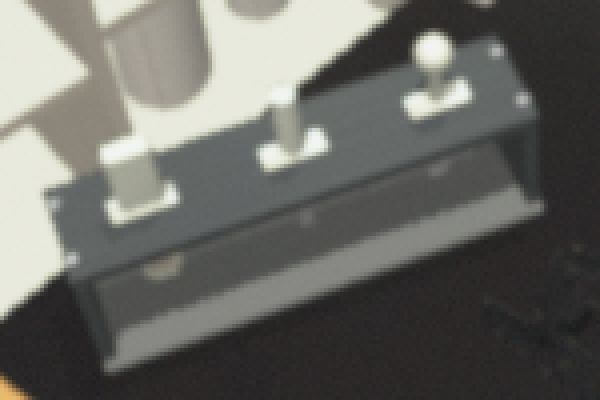

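View pics/b.png

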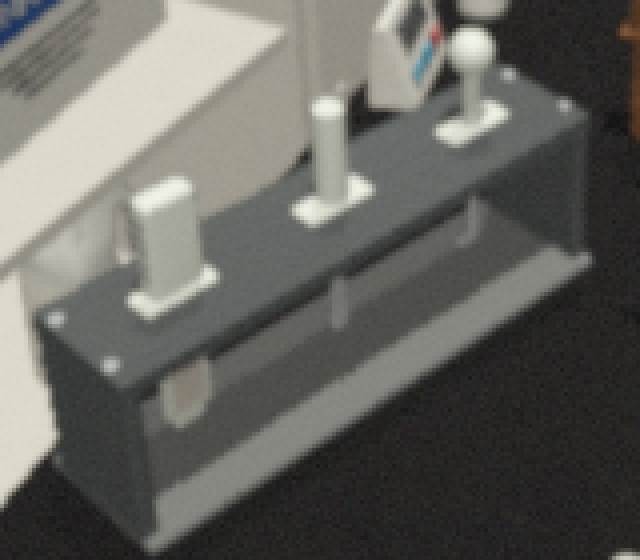

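The crop confirms it. The choice at (208,263) has a flat oblong handle with a broad white blade visible under the plate. The middle tool is a round barrel and the right one a ball. Next I triangulate the screws, handle top and beaker, and check clearances.

```bash
python3 - <<'E'
from h import *
import cv2
A=lambda x,y:((x+.5)/4-.5+175,(y+.5)/4-.5+220); B=lambda x,y:((x+.5)/4-.5+180,(y+.5)/4-.5+235)
P={"s1":((54,205),(56,319)),"s2":((71,259),(111,365)),"s3":((495,50),(508,74)),"s4":((523,99),(565,105)),
"ptop":((128,150),(163,193)),"stop":((284,93),(327,105)),"htop":((433,48),(473,48)),"collarP":((142,203),(173,288)),"collarS":((292,149),(332,198)),"collarH":((437,99),(471,122))}
X={}
for k,(a,b) in P.items():
    X[k],r=meet(ray("scene",*A(*a)),ray("side",*B(*b))); print(k,X[k].round(4),np.round(r,4))
c=np.mean([X[f"s{i}"] for i in(1,2,3,4)],0); v=(X["s1"]+X["s2"]-X["s3"]-X["s4"]); print("centre",c.round(4),"yaw of stand y axis",np.degrees(np.arctan2(v[1],v[0])))
w=X["s1"]+X["s3"]-X["s2"]-X["s4"];print("x axis dir",np.degrees(np.arctan2(w[1],w[0])))
W=np.concatenate([np.load(f"pics/{n}_W.npy").reshape(-1,3) for n in("scene","side")])
W=W[(abs(W[:,0]-.5)<.4)&(abs(W[:,1])<.6)&(W[:,2]>-.1)]
# height map 4cm cells
xs=np.arange(.2,.9,.04); ys=np.arange(.4,-.4,-.04)
print("x:",xs.round(2))
for y in ys:
    print(f"{y:+.2f}",*[("%4d"%(1000*m[:,2].max()) if len(m:=W[(abs(W[:,0]-x)<.02)&(abs(W[:,1]-y)<.02)]) else "   .") for x in xs])
a=cv2.imread("pics/scene0.png")[170:280,310:490]; b=cv2.imread("pics/side0.png")[190:300,270:450]
cv2.imwrite("pics/c.png",cv2.resize(np.vstack([a,b])[:, :],None,fx=2.7,fy=2.7,interpolation=3))
ab=np.vstack([cv2.imread("pics/scene0.png")[175:235,310:450],cv2.imread("pics/side0.png")[200:275,270:410]])
cv2.imwrite("pics/c.png",cv2.resize(ab,None,fx=4,fy=4,interpolation=3))
E
```

```text
s1 [0.5941 0.3147 0.0854] [0.0002 0.0002]
s2 [0.5599 0.3253 0.0857] [0.0007 0.0007]
s3 [0.5235 0.0837 0.0856] [0.0011 0.0011]
s4 [0.4886 0.0938 0.0852] [0.0009 0.0009]
ptop [0.5646 0.2797 0.1318] [0.0003 0.0003]
stop [0.5418 0.203  0.1332] [0. 0.]
htop [0.5185 0.1266 0.1259] [0.0017 0.0017]
collarP [0.5646 0.2811 0.0872] [0.0002 0.0002]
collarS [0.541  0.2052 0.0884] [0.0004 0.0004]
collarH [0.5176 0.1286 0.0875] [0.0005 0.0005]
centre [0.5415 0.2044 0.0855] yaw of stand y axis 72.94520730572104
x axis dir -16.63882105350058
x: [0.2  0.24 0.28 0.32 0.36 0.4  0.44 0.48 0.52 0.56 0.6  0.64 0.68 0.72
 0.76 0.8  0.84 0.88]
+0.40    2    3   47  133  131    1    3   11   12   22   19   10    .    .    .    .    .    .
+0.36   35   36    3   17   18    2    5   10   12   11    7    .    .    .    .    .    .    .
+0.32   37   37   36   36   18    2    2    2   83   88   86   -2    .    .    .    .    .    .
+0.28   36   36   36   35   19   14    2    2   86  136   86    .    .    .    .    .    .    .
+0.24   33   36   37   34   16    2    3    3   87   89   85    .    .    .    .    .    
[... 746 characters left out ...]
 -1    .    .    .    .    .
-0.12    2    4    2   10   11    2   69   70   70    1    2    4   -1    .    .    .    .    .
-0.16   18   20   20    1   61   62   70   71   70    1    1    1    2    .    .    .    .    .
-0.20   17   20   20    2   60   59    3   69   67    2    1    2    0    .    .    .    .    .
-0.24    2    3    1    1    2    0    2    2   -4   -1   -2    .    .    .    .    .    .    .
-0.28    0   -1    .    .    .    .    .    .    .    .    .    .    .    .    .    .    .    .
-0.32    .    .    .    .    .    .    .    .    .    .    .    .    .    .    .    .    .  469
-0.36    .    .    .    .    .    .    .    .    .    .    .    .    .    .    .    .    .  469
```

View pics/c.png

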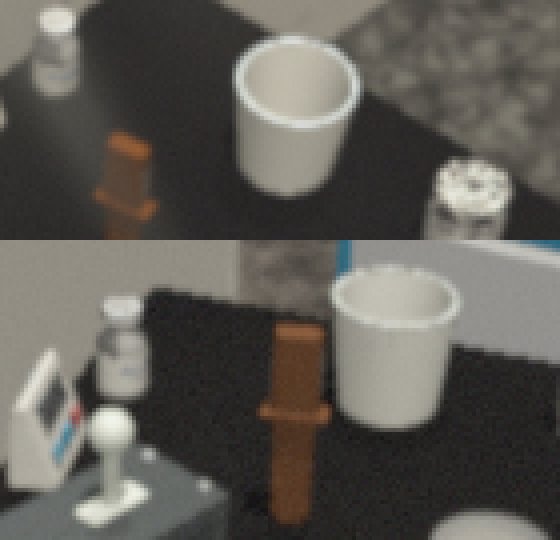

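The beaker's rim ellipse is centred at crop (298,82) in scene and (396,295) in side. It is empty and open, with the brown look-alike in front of it, about 117 mm high at (0.49,-0.01). Now I compute the rim and check where the cabinet is.

```bash
python3 - <<'E'
from h import *
from scipy.optimize import least_squares
a=ray("scene",(298.5)/4-.5+310,82.5/4-.5+175); b=ray("side",396.5/4-.5+270,55.5/4-.5+200)
x,r=meet(a,b); print("rim",x.round(4),np.round(r,4),onz(a,.07),onz(b,.07))
D={n:np.load(f"pics/{n}0.npy") for n in("scene","side")}
W={n:np.load(f"pics/{n}_W.npy") for n in D}
for n in D:
    p=W[n].reshape(-1,3); m=p[(abs(p[:,0]-.485)<.06)&(abs(p[:,1]+.15)<.065)&(p[:,2]>.064)&(p[:,2]<.08)]
    f=least_squares(lambda q:np.hypot(m[:,0]-q[0],m[:,1]-q[1])-q[2],[.485,-.15,.035],loss="soft_l1",f_scale=.002).x; print(n,"ring",len(m),f)
print("cabinet scene",[(uv,W["scene"][uv[1],uv[0]].round(3)) for uv in((60,270),(120,220),(260,150),(250,180),(60,160),(150,260),(40,330),(200,150),(320,50),(100,290))])
print("side",[(uv,W["side"][uv[1],uv[0]].round(3)) for uv in((100,200),(180,310),(240,120),(60,350),(200,265),(140,240),(150,120))])
for n in W:
    p=W[n].reshape(-1,3); d=D[n].ravel(); p=p[(d>0)&(p[:,2]>.1)]
    for z in(.1,.2,.3,.4,.5):
        m=p[(p[:,2]>z)&(p[:,2]<z+.1)&(p[:,0]>.45)&(p[:,1]>-.3)&(p[:,1]<.6)]
        if len(m): i=np.argsort(m[:,0])[:len(m)//50+1]; print(n,z,len(m),"minx",m[i].max(0).round(2),m[:,0].min())
E
```

```text
rim [ 0.4879 -0.148   0.0692] [0.0004 0.0004] [ 0.48798019 -0.14762045  0.07      ] [ 0.48692464 -0.14630863  0.07      ]
scene ring 149 [ 0.48939264 -0.14698758  0.03417319]
side ring 136 [ 0.4877717  -0.14757635  0.03411956]
cabinet scene [((60, 270), array([ 1.056,  0.528, -0.211])), ((120, 220), array([ 1.113,  0.318, -0.206])), ((260, 150), array([ 1.089, -0.197, -0.205])), ((250, 180), array([ 1.075, -0.131, -0.298])), ((60, 160), array([0.979, 0.387, 0.167])), ((150, 260), array([ 1.026,  0.305, -0.337])), ((40, 330), array([ 0.988,  0.656, -0.309])), ((200, 150), array([0.983, 0.062, 0.009])), ((320, 50), array([ 0.976, -0.377,  0.145])), ((100, 290), array([ 1.027,  0.474, -0.339]))]
side [((100, 200), array([0.982, 0.146, 0.112])), ((180, 310), array([ 1.314, -0.306, -0.664])), ((240, 120), array([ 0.976, -0.354,  0.156])), ((60, 350), array([ 1.161,  0.244, -0.321])), ((200, 265), array([ 1.069, -0.203, -0.297])), ((140, 240), array([ 1.189, -0.093, -0.176])), ((150, 120), array([ 1.173, -0.202,  0.165]))]
scene 0.1 39406 minx [0.98 0.52 0.17] 0.47722929895070193
scene 0.2 1663 minx [ 1.17 -0.23  0.27] 1.166104022279323
side 0.1 22422 minx [0.56 0.28 0.13] 0.47618505183675913
side 0.2 3167 minx [ 1.16 -0.23  0.3 ] 1.159070164966917
side 0.3 4040 minx [ 1.15 -0.23  0.38] 1.148605838776586
```

```bash
cat >> h.py <<'E'
yaw=np.radians(-16.9)
sx=np.array([np.cos(yaw),np.sin(yaw),0]); sy=np.array([-sx[1],sx[0],0]); ez=np.array([0,0,1.])
PAD=np.array([.5647,.2806,.085]); RIM=np.array([.4883,-.1472,.07])
def rot(z,y):
    z=z/np.linalg.norm(z); y=y/np.linalg.norm(y); return np.column_stack([np.cross(y,z),y,z])
E
python3 - <<'E'
from h import *
g=PAD+[0,0,.032]
for nm,y in (("x+",sx),("x-",-sx),("y+",sy),("y-",-sy)):
    for th in (0,30,45,60):   # tilt: tool z from down toward +x(radial stand x)
        t=np.radians(th); z=-np.cos(t)*ez+np.sin(t)*sx
        if nm[0]=="x" and th: continue
        q=inverse_kinematics(g,rot(z,y)); print("grasp",nm,th,None if q is None else np.round(q,2))
for nm in("vert","hor"):
  n=0
  for az in range(-180,180,30):
    d=np.array([np.cos(np.radians(az)),np.sin(np.radians(az)),0]); s=np.cross(ez,d)
    for el in ((0,) if nm=="vert" else (0,-30,-45)):
      z=d*np.cos(np.radians(el))+ez*np.sin(np.radians(el))
      for y in ((ez,-ez) if nm=="vert" else (s,-s)):
        for p in ([.45,.1,.4],[.55,0,.35],[.4,-.2,.45],[.55,0,.5],[.6,.2,.3],[.7,0,.3]):
          q=inverse_kinematics(np.array(p),rot(z,y))
          if q is not None and n<14: n+=1; print(nm,az,el,np.round(y,1),p,np.round(q,2))
E
```

```text
grasp x+ 0 [ 0.14  0.77 -1.01  1.73  0.74  1.07 -1.42]
grasp x- 0 [ 0.22  0.87 -1.18  1.72  0.87  1.18  1.63]
grasp y+ 0 [ 0.17  0.8  -1.08  1.73  0.79  1.11  0.12]
grasp y+ 30 [-0.06  0.64 -0.89  1.98  1.32  0.98 -0.45]
grasp y+ 45 [-0.26  0.62 -0.73  2.08  1.58  1.07 -0.78]
grasp y+ 60 [-0.57  0.64 -0.43  2.16  1.76  1.18 -1.08]
grasp y- 0 [-0.9   0.58  0.53  1.79 -0.37  0.87 -2.07]
grasp y- 30 [-1.4   0.64  0.92  2.06 -0.22  0.34 -2.34]
grasp y- 45 [-0.63  0.51 -0.24  2.1   1.48  0.81  2.35]
grasp y- 60 [-0.87  0.6  -0.05  2.18  1.71  0.98  2.  ]
vert -150 0 [0. 0. 1.] [0.4, -0.2, 0.45] [-0.67  0.77  1.11  1.72  0.65  1.91 -2.03]
vert -150 0 [-0. -0. -1.] [0.4, -0.2, 0.45] [-0.67  0.77  1.11  1.72  0.65  1.91  1.11]
vert -120 0 [0. 0. 1.] [0.45, 0.1, 0.4] [-1.24  0.91  1.11  1.66  0.51  1.95 -2.03]
vert -120 0 [0. 0. 1.] [0.55, 0, 0.35] [-0.93  0.94  0.91  1.55  0.6   1.85 -2.1 ]
vert -120 0 [0. 0. 1.] [0.4, -0.2, 0.45] [-0.96  0.58  1.11  1.98  0.9   1.62 -2.16]
vert -120 0 [0. 0. 1.] [0.55, 0, 0.5] [-0.97  0.81  1.03  1.45  0.75  1.96 -1.88]
vert -120 0 [0. 0. 1.] [0.7, 0, 0.3] 
[... 1194 characters left out ...]
-45 [-0.5  0.9 -0. ] [0.55, 0, 0.35] [-0.17  0.56 -0.05  1.35  0.26  1.98  1.89]
hor -150 -45 [-0.5  0.9 -0. ] [0.4, -0.2, 0.45] [ 0.29  0.25 -0.24  1.58  0.49  1.98  2.17]
hor -120 0 [ 0.9 -0.5  0. ] [0.45, 0.1, 0.4] [-1.24  0.91  1.11  1.66  0.51  1.95 -0.46]
hor -120 0 [ 0.9 -0.5  0. ] [0.55, 0, 0.35] [-0.83  0.86  0.72  1.55  0.67  1.94 -0.63]
hor -120 0 [ 0.9 -0.5  0. ] [0.4, -0.2, 0.45] [-0.43  0.36  0.33  1.95  1.04  1.97 -0.8 ]
hor -120 0 [ 0.9 -0.5  0. ] [0.55, 0, 0.5] [-1.    0.84  1.11  1.45  0.72  1.92 -0.27]
hor -120 0 [ 0.9 -0.5  0. ] [0.7, 0, 0.3] [-0.71  1.18  0.91  1.1   0.54  1.94 -0.37]
hor -120 0 [-0.9  0.5 -0. ] [0.55, 0, 0.35] [-0.83  0.86  0.72  1.55  0.67  1.94  2.51]
```

```bash
python3 - <<'E'
from h import *
import cv2
R=rot(-ez,sx)
movep(PAD+[0,0,.22],R); command_gripper(.06)
s=sense(); p,d=camera("wrist"); cv2.imwrite("pics/w1.png",p[...,::-1])
print(s["time_s"],s["position"],s["joint_pos"].round(2),s["finger_gap"])
# predicted pixels of handle top centre / collar centre
q=camera_params("wrist");T=q["tool_from_camera"]
for X in(PAD+[0,0,.05],PAD+[0,0,.004]):
    c=T[:3,:3].T@(s["tcp_rot"].T@(X-s["position"])-T[:3,3]); u=q["K"]@c; print(u[:2]/u[2])
np.savez("pics/w1.npz",position=s["position"],tcp_rot=s["tcp_rot"])
E
```

```text
3.7917 [0.56470651 0.28056182 0.30500582] [ 0.19  0.58 -1.1   1.53  0.52  1.35 -1.25] 0.060245482125625985
[322.4207941 223.4395897]
[322.22780161 211.12038998]
```

View pics/w1.png

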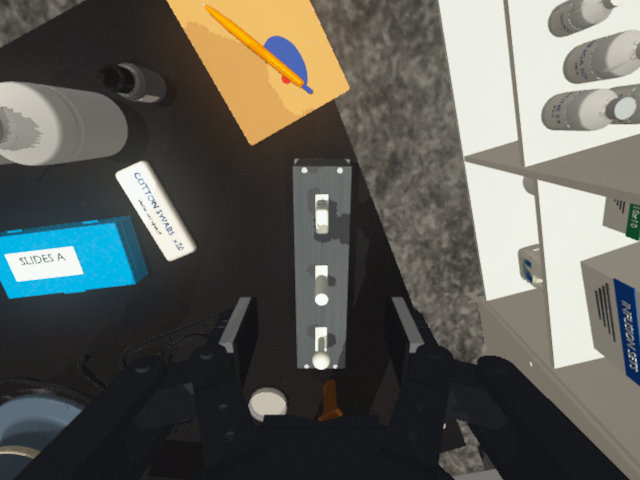

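The wrist view shows the flat handle's top centred at about (322,222), matching the predicted (322,223). The stand is square to the fingers, with the brown decoy off at (331,400). Now the grasp and draw.

```bash
python3 - <<'E'
from h import *
import cv2
h=move_l(PAD+[0,0,.033],feed=.12,until_force=12); s=sense(); print(h,s["position"])
if not h:
    command_gripper(0,50); s=sense(); print("gap",s["finger_gap"],s["gripper_force"],s["wrist_force"].round(1))
    move_l(PAD+[0,0,.033+.02],feed=.05); s=sense(); print(s["finger_gap"],s["gripper_force"],s["wrist_force"].round(1))
    move_l(PAD+[0,0,.033+.17],feed=.15); s=sense(); print(s["time_s"],s["position"],s["finger_gap"],s["gripper_force"],s["wrist_force"].round(1))
    p,d=camera("side"); c,d=camera("scene")
    w,d=camera("wrist")
    cv2.imwrite("pics/e.png",np.hstack([cv2.resize(x[...,::-1],(400,300)) if i else cv2.resize(x[150:330,100:340,::-1],(400,300)) for i,x in enumerate((p,w))]))
E
```

```text
False [0.56503433 0.28094572 0.11878781]
gap 0.011611468368776459 50.24536907672882 [-0.3  0.4  2.1]
0.011497581116813246 49.99629199504852 [ 0.1  0.6 -0.5]
7.7417 [0.56440237 0.28007243 0.28684896] 0.01154776629433412 49.99660849571228 [-0.1  0.7 -0. ]
```

View pics/e.png

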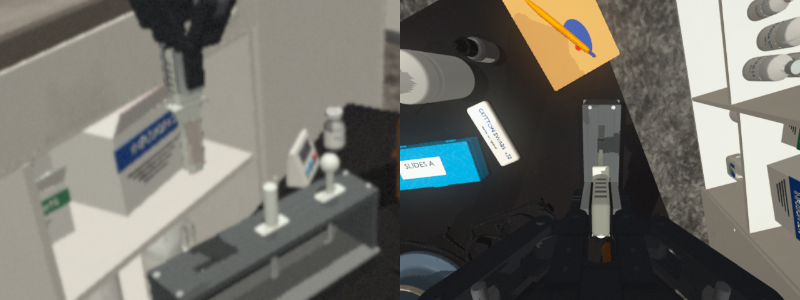

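The paddle is out of the stand, upright in the fingers at the left panel's (185,130). The other two tools are in place. Next comes the dip.

```bash
python3 - <<'E'
from h import *
import cv2
R=rot(-ez,sx); up=RIM+[0,0,.225]; up[2]=.295
dn=up.copy(); dn[2]=.138
print(inverse_kinematics(up,R),inverse_kinematics(dn,R))
try: move_l(up,R,feed=.2)
except Unreachable as e: print(e); movep(up,R)
s=sense(); print(s["time_s"],s["position"],s["joint_pos"].round(2),s["finger_gap"])
p,d=camera("side"); c,d=camera("scene")
f=lambda x,v,u:cv2.resize(x[v:v+150,u:u+200,::-1],(400,300),interpolation=3)
cv2.imwrite("pics/f.png",np.hstack([f(c,100,290),f(p,110,280)]))
for az in range(-180,180,20):
    a=np.radians(az); z=np.array([np.cos(a),np.sin(a),0])
    for y in(ez,-ez):
        for P in([.5,-.05,.42],[.55,0,.4],[.5,-.15,.4],[.45,-.2,.45]):
            q=inverse_kinematics(np.array(P),rot(z,y))
            if q is not None:
                m=np.abs(q-s["joint_pos"]); 
                if m.max()<2: print(az,y[2],P,q.round(2),m.max().round(2))
E
```

```text
[ 1.19105871  0.40385835 -1.25242367  1.81439144  0.40829194  1.22263951
 -0.47707461] [ 1.03486809  0.58394944 -1.09218969  1.99143949  0.63956369  0.9612995
 -0.67709935]
10.2167 [ 0.48844583 -0.14625213  0.29509753] [ 1.2   0.41 -1.27  1.81  0.42  1.23 -0.49] 0.01131144194861474
-120 1.0 [0.5, -0.15, 0.4] [-0.58  0.62  0.53  1.74  0.92  1.89 -2.3 ] 1.81
-120 1.0 [0.45, -0.2, 0.45] [-0.54  0.47  0.52  1.84  1.02  1.89 -2.27] 1.79
-120 -1.0 [0.5, -0.15, 0.4] [-0.53  0.6   0.44  1.74  0.94  1.92  0.82] 1.72
-120 -1.0 [0.45, -0.2, 0.45] [-0.45  0.45  0.4   1.84  1.04  1.94  0.84] 1.67
-100 1.0 [0.5, -0.05, 0.42] [-0.58  0.47  0.14  1.85  1.08  1.98 -2.39] 1.91
-100 1.0 [0.55, 0, 0.4] [-0.74  0.6   0.33  1.7   1.01  1.93 -2.32] 1.93
-100 1.0 [0.5, -0.15, 0.4] [-0.71  0.49  0.53  1.95  1.11  1.69 -2.36] 1.91
-100 1.0 [0.45, -0.2, 0.45] [-0.52  0.3   0.33  2.04  1.24  1.78 -2.34] 1.86
-100 -1.0 [0.5, -0.05, 0.42] [-0.79  0.49  0.43  1.86  1.03  1.87  0.8 ] 1.98
-100 -1.0 [0.5, -0.15, 0.4] [-0.41  0.45  0.13  1.93  1.18  1.85  0.72] 1.61
-100 -1.0 [0.45, -0.2, 0.45] [-0.33  0.3   0.1   2.
[... 1806 characters left out ...]
.99  1.21 -1.02] 1.41
80 -1.0 [0.5, -0.15, 0.4] [ 1.37  0.76 -1.    1.74 -0.87  1.51 -1.06] 1.29
80 -1.0 [0.45, -0.2, 0.45] [ 1.47  0.68 -0.98  1.7  -0.89  1.68 -1.1 ] 1.31
100 -1.0 [0.5, -0.05, 0.42] [ 1.12  0.74 -0.97  1.69 -0.84  1.67 -1.09] 1.26
100 -1.0 [0.55, 0, 0.4] [ 1.    0.81 -0.98  1.65 -0.84  1.56 -1.1 ] 1.26
100 -1.0 [0.5, -0.15, 0.4] [ 1.16  0.83 -0.91  1.55 -0.75  1.81 -1.11] 1.17
100 -1.0 [0.45, -0.2, 0.45] [ 1.38  0.89 -1.18  1.52 -0.65  1.83 -1.29] 1.07
120 -1.0 [0.5, -0.05, 0.42] [ 0.95  0.84 -0.97  1.51 -0.7   1.92 -1.15] 1.11
120 -1.0 [0.55, 0, 0.4] [ 0.84  0.91 -0.99  1.45 -0.69  1.83 -1.19] 1.1
120 -1.0 [0.5, -0.15, 0.4] [ 1.1   1.04 -1.19  1.38 -0.51  1.98 -1.32] 0.92
```

View pics/f.png

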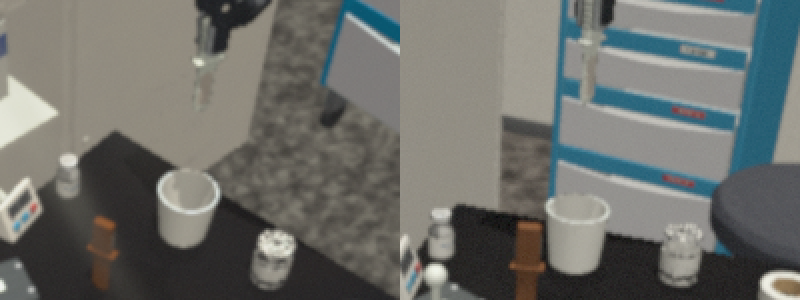

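The tip hangs at scene pixel (391,154) and side pixel (373,161), over the beaker. I triangulate it, dip if it is right, then lift and turn.

```bash
python3 - <<'E'
from h import *
import cv2
tip,r=meet(ray("scene",391,154),ray("side",373,161)); print("tip",tip.round(3),np.round(r,4))
assert np.hypot(*(tip-RIM)[:2])<.012 and abs(tip[2]-.196)<.012
dn=np.array([RIM[0],RIM[1],.136])
h=move_l(dn,feed=.1,until_force=6); sleep(.4); s=sense(); print(h,s["time_s"],s["position"],s["wrist_force"].round(1),s["finger_gap"])
p,d=camera("side"); c,d=camera("scene")
f=lambda x,v,u:cv2.resize(x[v:v+150,u:u+200,::-1],(400,300),interpolation=3)
cv2.imwrite("pics/g.png",np.hstack([f(c,100,290),f(p,130,280)]))
E
```

```text
tip [ 0.489 -0.151  0.193] [0.0005 0.0005]
False 12.4583 [ 0.48829719 -0.14728165  0.13604885] [-0.7 -0.1 -0.6] 0.01140370338877239
```

View pics/g.png

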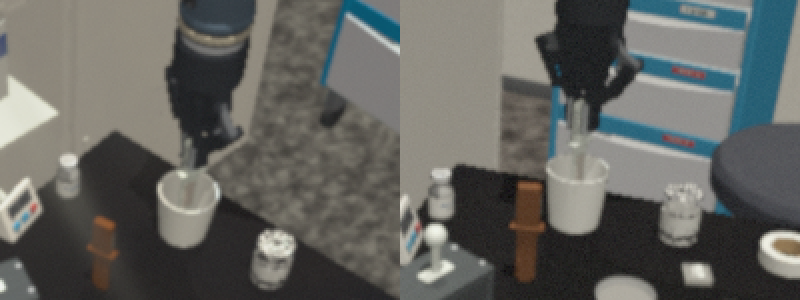

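The blade is inside the beaker without contact, in the mouth at (188,190) in the left panel and (578,165) in the right. The tip is about 33 mm below the rim. Now I lift and turn.

```bash
python3 - <<'E'
from h import *
import cv2
s=sense()["position"]; up=np.array([RIM[0],RIM[1],.33]); move_l(up,feed=.15)
a=np.radians(100); z=np.array([np.cos(a),np.sin(a),0]); R=rot(z,-ez); P=np.array([.5,-.05,.42])
print(inverse_kinematics(P,R))
movep(P,R); sleep(.8); s=sense(); print(s["time_s"],s["position"],s["tcp_rot"].round(2),s["finger_gap"],s["gripper_force"],s["wrist_force"].round(1),abs(s["qd"]).max())
p,d=camera("side"); c,d=camera("scene")
cv2.imwrite("pics/k.png",np.hstack([cv2.resize(x[...,::-1],(400,300),interpolation=3) for x in(c,p)]))
E
```

```text
[ 1.10841367  0.73693478 -0.95708809  1.68637373 -0.84479451  1.67232351
 -1.07893522]
15.925 [ 0.50001526 -0.05002801  0.41997847] [[ 0.98  0.   -0.17]
 [ 0.17  0.    0.98]
 [ 0.   -1.    0.  ]] 0.011474436677686557 50.117653012275696 [-0.3  0.3 -0.6] 0.00180090794051895
```

View pics/k.png

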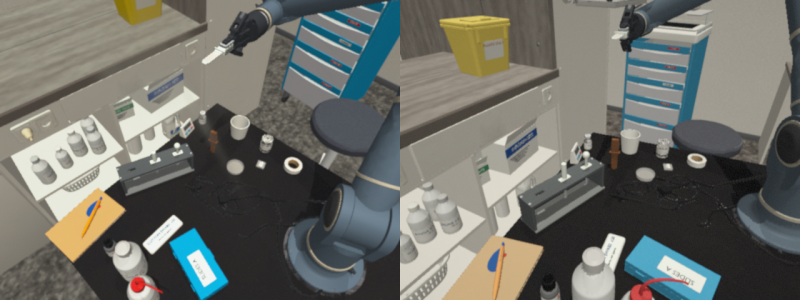

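The paddle is held level with a flat face up, at (213,58) in the left panel. Beaker, stand tools and bystanders stand where they were, so I hand in.

```bash
python3 -c "
from rig import *
print(finish_job())"
```

```text
the job is handed in; nothing more can be done
None
```

I handed the job in with the paddle drawn, dipped about 33 mm below the rim, and now held still, level with a flat face up at 0.42 m; in the last pictures everything else stands where it was, but `finish_job()` returned no verdict.

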